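# Fit a two-part saucepan lid, unlock it and take off the cover

## Robot

A 7-joint arm with a two-finger parallel gripper is mounted at the origin on a cart in front of the work surface, level with it; the furniture and walls round the work are solid. World frame = base frame: x ahead of the robot, y to its left, z up, the work surface at z = 0. Lengths are in m, angles in rad, forces in N, time in s.
With the tool pointing down it reaches from about 0.425 to 0.875 m from the base axis. Payload 4.7 kg.
Tool frame: the origin (TCP) lies midway between the tips of the shut fingers; the grasp point (between the pads) lies 19 mm behind it; z points along the fingers, y is the line along which they close (so a half turn about z gives the same grasp; the last joint's range is limited). The gripper opens to 85 mm and grips with 20 to 120 N. Pads are 22 mm wide; open, the fingers measure 114 mm over their backs; the gripper's body (76 mm by 85 mm) begins 54 mm behind the grasp point. The pads swing forward as they close: fully open they stand 13 mm farther back than shut.
Start: joints at [-1.291, 0.321, -0.07, 1.45, 0.023, 1.371, -0.057], TCP at [0.171, 0.627, 0.231] pointing down, gripper open.
Joint ranges: [-2.86, 2.86], [-0.3, 2.09], [-1.38, 1.24], [0.06, 2.45], [-1.56, 4.7], [0.09, 2.05], [-2.69, 2.69]. Speed limits (rad/s): [2.57, 2.57, 3.14, 3.14, 3.14, 3.14, 3.14].

## Interface

Orientations are given as a 3x3 rotation matrix whose columns are the frame's x, y, z axes.
In Python, from plant import monitor, viewer, order gives the robot as it stands.
- The arm moves only by the tool jog_arm, never from a script. Its argument "motion" is text: rows parted by semicolons, each of 5 numbers parted by spaces: the finger opening in mm, from 0 to 85.4, then the shift along the tool's x, y, z in units of 40 mm (1.0 is 40 mm), then the turn about the tool's z in units of 5 degrees (1.0 is 5 degrees). In form: jaw tx ty tz twist; .... A call has 1 to 20 rows; each row is the pose to reach, as a shift and turn from the pose commanded when the call began, along the tool's axes at that moment; what a row does not reach only later rows make up. A row lasts 1/12 s, in which the tool goes at most 41.7 mm and 7.16 degrees, less where a joint would pass 70% of its speed; a pose out of reach is approached as far as the arm can. A call with a gripper value outside its range is refused whole. The fingers move at their own pace and stop on an object; "force" is the grip in N (left out, the last holds). Time passes only in rows, so rows that repeat a pose let the fingers close. It gives the time, the measured TCP pose, the force, the opening and the grip force at its end, in the units of the state.
- monitor.get_obs(): the state, without advancing time (a new reading comes with each control period).
- viewer.read_camera(name): name is "scene" or "top" or "wrist"; returns a dict with "frame" (400x640x3 uint8, red, green, blue), "depth" (400x640 float32, m along the optical axis (not along the pixel's ray), 0 where there is no reading), "intrinsics" (3x3 intrinsics, pixels), "rvec" (rotation vector, rad) and "tvec" (3), from world to camera coordinates, as OpenCV has them. Camera axes: x right, y down, z forward; pixel columns grow to the right and rows downward; lengths in m; the calibration is good to about 2 mm. A picture is of the moment at which its call begins.
- order.job_done(): hands the job in; it is judged then, once.
The state is a dict: "t": time; "joint_positions": joint angles; "joint_vel": joint speeds; "joint_torque": joint torques, N m; "ee_pos": TCP position; "orientation": TCP orientation; "force": force on the tool from outside, world axes, zero at the start; "torque": the same for the moment, N m; "width": finger opening in m; "grip_force": force on a finger pad.
Only numpy, scipy, OpenCV 4.12 (cv2) and the standard library are available. Lean on these libraries where they do the work, as an engineer would, in place of code of your own. Each camera call takes 0.05 s, during which the arm holds its last target. There are 200 camera calls.

## Task

Make the saucepan ready for draining: carry the two-part lid, locked together, by its knob and lower it gently onto the pan so that the strainer lid inside it seats in the mouth, then press the sprung knob down and turn it anticlockwise (seen from above) to its stop, about 70 degrees, which frees the strainer. Lift the cover alone straight up, leaving the strainer seated and undisturbed on the pan, and finish while still holding the cover level and still about 10 cm above where it sat, over the pan. Do not shove the pan or the other things on the counter.

Things in the scene. Friction and masses are not known exactly. Their poses are not given: they have to be found in the camera images.
- knob_grip (a point): point to grip the black bar-shaped knob on top of the lid. Bar: 44 mm long (this point's x), 18 mm thick (y, the way to pinch), from 17 mm below to 15 mm above this point. Lies on the lid's vertical axis, 70 mm above the lid's lowest edge (origin of strainer and cover) with the knob up. The steel cover beneath rises to 36 mm, so 17 mm are free below the bar, less the press. z up.
- knob (a joint): turn of the knob against the cover, rad: 0 locked (start), grows anticlockwise seen from above, stop at 1.22 where the strainer is free; stays where it is left (0.03 N m friction). A cross-bar on its stem is caught by ribs under the strainer: it turns only while pressed more than 4 mm.
- knob_press (a joint): how far the knob is pressed down into the cover, m: 0 up (sprung), 0.009 fully down; takes 5 N to begin and 8.6 N fully down. It springs up again when let go.
- cover: outer lid: round steel cover, 182 mm across, with a short skirt. Origin on its axis, level with the strainer's lower edge when the two are together (skirt ends 14 mm above the origin, top 36 mm above it); z up. Cover and knob weigh about 0.3 kg.
- strainer: inner lid, aluminium, hidden under the cover at the start: flange 164 mm across, below it a plug collar 22 mm deep, 132 mm across with a rounded lower edge. 0.16 kg. Origin on its axis at its lower edge, which starts on the counter; z up. Hangs from the cover while locked. Seated, the flange lies on the pan's rim and this origin is 63 mm (the raised knob_grip 133 mm) above the pan's origin.
- pan: open steel saucepan, standing loose on the counter, 150 mm across and 85 mm high, wall 4 mm (mouth 142 mm), about 1.6 kg, with two low loop handles along its y axis that reach 112 mm from the axis at 63 mm height. Origin under the centre of its base; z up.
- tomato_timer: bystander, to be left alone: tomato-shaped kitchen timer, 70 mm wide, 65 mm high; origin under its base
- teaspoon: bystander, to be left alone: steel teaspoon lying flat, 139 mm long; origin underneath it
- mug_b: bystander, to be left alone: green and white mug, 86 mm wide, 99 mm high; origin under its base
- tuna: bystander, to be left alone: flat food tin, 86 mm wide, 40 mm high; origin under its base
- spice_c: bystander, to be left alone: small spice jar with dark cap, 41 mm wide, 105 mm high; origin under its base
Not all that is in view belongs to the job. What is shaped like the pan but turquoise is not meant.

How it is judged:
By the outcome, as a careful person would: the job done as asked, in the order asked, and still so for the second after the job is handed in, while the arm keeps its last pose, push and grip.
It also fails if it takes over 48 s, if anything falls off the work surface, if the arm or the gripper's body presses on something with over 40 N, if the wrist force passes 120 N, or if a joint passes its speed limit or range.

## Working session

There is one attempt and no reset: what is moved stays moved. The work goes in short steps, Python scripts to look and compute and a tool call to move; the robot and the scene stay as the last step left them, time stands still between calls to the robot, and variables do not carry over. Pictures are saved under pics/ and viewed, at most 10 in all, crops included, and the job is handed in when it is done.

Besides the shell and the picture viewer there is one more tool, called after ">>>" by a JSON object that holds its "api" and its "payload", one argument or row to a line. jog_arm: Moves the arm, as the interface text tells. Its arguments: {"type":"object","properties":{"motion":{"type":"string"},"force":{"type":"number"}},"required":["motion"]}

```bash
mkdir -p pics; cat > h.py <<'E'
import numpy as np, cv2
from plant import monitor, viewer, order
def cam(n):
    c=viewer.read_camera(n); R=cv2.Rodrigues(np.array(c["rvec"],float))[0]; t=np.array(c["tvec"],float).ravel()
    c["R"],c["t"]=R,t; return c
def cloud(c):
    d=c["depth"]; K=c["intrinsics"]; v,u=np.mgrid[:d.shape[0],:d.shape[1]]
    P=np.stack([(u-K[0][2])/K[0][0]*d,(v-K[1][2])/K[1][1]*d,d],-1)
    P=(P-c["t"])@c["R"]; P[d==0]=np.nan; return P
def save(c,n): cv2.imwrite("pics/"+n,c["frame"][:,:,::-1])
E
python3 - <<'E'
from h import *
a=cam("scene");b=cam("top")
np.savez("v.npz",top=cloud(b),scene=cloud(a),ft=b["frame"],fs=a["frame"])
im=np.vstack([a["frame"],b["frame"]])[:,:,::-1]
cv2.imwrite("pics/a.png",cv2.resize(im,(480,600),interpolation=cv2.INTER_AREA))
o=monitor.get_obs();print(o["t"],o["ee_pos"],o["orientation"],o["force"])
for c in(a,b):print(-c["R"].T@c["t"],c["R"][2])
E
```

```text
0.1 [0.17068383 0.62669379 0.23034399] [[-9.64878103e-01  2.62697782e-01 -3.48260297e-04]
 [ 2.62697992e-01  9.64876655e-01 -1.67515262e-03]
 [-1.04030647e-04 -1.70780536e-03 -9.99998536e-01]] [ 0.4676862  -0.89392759  0.35222687]
[-0.30755361 -0.95570975  0.80719953] [ 0.54441082  0.68893113 -0.47852978]
[0.09749571 0.24112963 1.51204773] [ 0.28384985 -0.09154849 -0.95448842]
```

View pics/a.png

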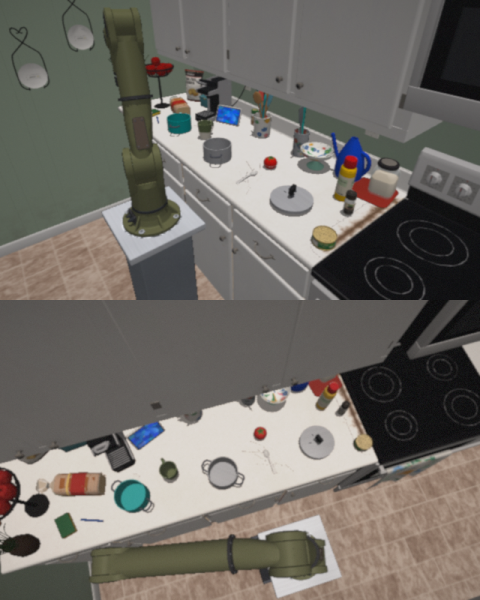

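The scene view is stacked over the top view. In top-view pixels the candidates are:
- **Grey saucepan:** about (297,231). It is bare steel, so it is the one meant.
- **Turquoise pot:** about (176,260). This is the decoy.
- **Lid with black bar knob:** about (423,189).

I'll confirm with one enlarged crop and measure.

```bash
python3 - <<'E'
import numpy as np,cv2
d=np.load("v.npz");T=d["top"];S=d["scene"];ft=d["ft"]
cv2.imwrite("pics/b.png",cv2.resize(ft[120:280,240:500,::-1],(780,480),interpolation=cv2.INTER_CUBIC))
def near(P,c,r,lo,hi):
    m=(np.hypot(P[...,0]-c[0],P[...,1]-c[1])<r)&(P[...,2]>lo)&(P[...,2]<hi);return P[m]
print("lid px",T[189,423],T[189,430],"pan px",T[231,297],T[231,250])
print("counter z",np.nanmedian(T[215:225,380:395,2]))
c=T[189,430][:2]
for n,P in(("top",T),("scn",S)):
    q=near(P,c,.12,.055,.1)
    print(n,"knob",len(q),np.median(q,0),q.min(0),q.max(0),cv2.minAreaRect((q[:,:2]*1000).astype(np.float32)))
    q=near(P,c,.12,.012,.05);print(" cover",len(q),cv2.minEnclosingCircle(q[:,:2].astype(np.float32)),q.mean(0))
    c2=T[231,297][:2]
    q=near(P,c2,.14,.078,.095);print(" rim",len(q),cv2.minEnclosingCircle(q[:,:2].astype(np.float32)))
    q=near(P,c2,.14,.05,.07);print(" ear",cv2.minAreaRect((q[:,:2]*1000).astype(np.float32)))
E
```

```text
lid px [ 0.49546189 -0.27121294  0.04121956] [ 0.48833454 -0.29801694  0.03897942] pan px [0.4833981  0.23954544 0.00277395] [0.53459359 0.4118762  0.00337643]
counter z 0.00039392786368513537
top knob 83 [ 0.50007124 -0.27335666  0.082243  ] [ 0.48026512 -0.29011908  0.05772678] [ 0.52398079 -0.26256411  0.09053934] ((500.8302001953125, -273.67950439453125), (43.40983581542969, 20.204421997070312), 21.901758193969727)
 cover 1560 ((0.5022174119949341, -0.27664369344711304), 0.09221610426902771) [ 0.49825818 -0.27289968  0.03260854]
 rim 161 ((0.4752761721611023, 0.23685848712921143), 0.07544224709272385)
 ear ((475.196044921875, 236.9956817626953), (202.67984008789062, 148.3596954345703), 18.864797592163086)
scn knob 115 [ 0.49054537 -0.27953057  0.07578167] [ 0.47394662 -0.29071964  0.05520932] [ 0.51937357 -0.26252829  0.08564519] ((496.2897033691406, -276.071044921875), (47.749515533447266, 19.13661003112793), 15.953031539916992)
 cover 1684 ((0.4992872476577759, -0.27491995692253113), 0.09297847747802734) [ 0.4841178  -0.28834911  0.02972665]
 rim 139 ((0.47145333886146545, 0.2397891879081726), 0.078589528799057)
 ear ((469.50933837890625, 226.62466430664062), (180.02574157714844, 149.7725372314453), 82.60626983642578)
```

View pics/b.png

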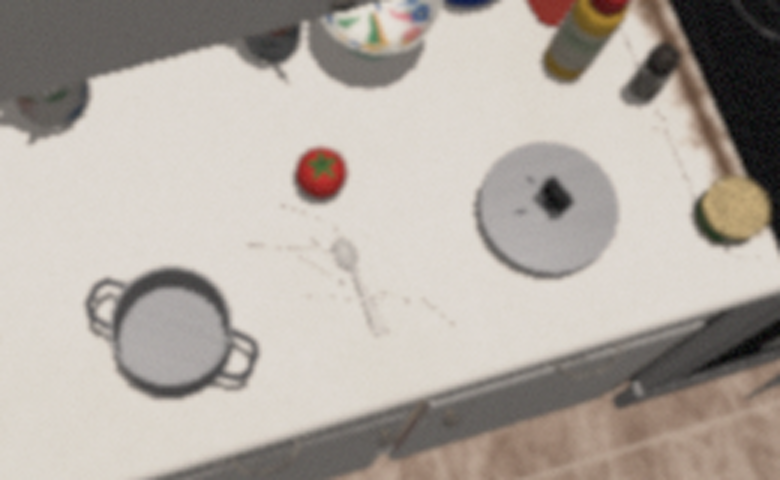

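The crop shows the steel pan at (172,333) and the lid at (547,208), with its black bar knob at (553,197). The pan rim radius is 75 mm and the cover radius 92 mm, both matching the given sizes. I'll go over the pan first and check it from the wrist camera.

```bash
cat >> h.py <<'E'
def plan(p,yaw=None,o=None):
    "units for world target p, yaw = azimuth of tool y (deg)"
    o=o or monitor.get_obs(); R=np.array(o["orientation"]); s=R.T@(np.array(p)-o["ee_pos"])/.04
    y0=np.degrees(np.arctan2(R[1,1],R[0,1])); tw=0 if yaw is None else -((yaw-y0+180)%360-180)/5
    print("units",s.round(3),"twist",round(tw,2),"yaw0",y0.round(1),"rows",np.ceil(np.linalg.norm(s)*40/41.7),"t",o["t"])
E
python3 -c "
from h import *
plan((.475,.237,.26),-68)"
```

```text
units [-9.9   -7.403 -0.728] twist 28.55 yaw0 74.8 rows 12.0 t 0.1
```

>>> {"api": "jog_arm", "payload": {
  "motion": "85 -9.9 -7.4 -0.7 14;85 -9.9 -7.4 -0.7 14;85 -9.9 -7.4 -0.7 14;85 -9.9 -7.4 -0.7 14;85 -9.9 -7.4 -0.7 14;85 -9.9 -7.4 -0.7 14;85 -9.9 -7.4 -0.7 14;85 -9.9 -7.4 -0.7 14;85 -9.9 -7.4 -0.7 14;85 -9.9 -7.4 -0.7 14;85 -9.9 -7.4 -0.7 14;85 -9.9 -7.4 -0.7 14;85 -9.9 -7.4 -0.7 14;85 -9.9 -7.4 -0.7 14"
}}

```text
t: 1.27
ee_pos: [0.4764, 0.2349, 0.2592]
orientation: [[-0.077, 0.997, 0.0], [0.997, 0.077, -0.0], [-0.0, -0.0, -1.0]]
force: [-0.5, -0.1, -0.6]
width: 0.0852
grip_force: 0.0
```

```bash
python3 - <<'E'
from h import *
c=cam("wrist");save(c,"w1.png");P=cloud(c)
print(-c["R"].T@c["t"],c["R"][2])
d=np.hypot(P[...,0]-.475,P[...,1]-.237)
q=P[(d<.1)&(P[...,2]>.078)&(P[...,2]<.095)]
print(len(q),cv2.minEnclosingCircle(q[:,:2].astype(np.float32)),q.min(0),q.max(0))
A=np.c_[2*q[:,:2],np.ones(len(q))];s=np.linalg.lstsq(A,(q[:,:2]**2).sum(1),rcond=None)[0];print("LS",s[:2],np.sqrt(s[2]+s[0]**2+s[1]**2),np.median(q[:,2]))
plan((.5,-.274,.22),-68)
E
```

```text
[0.47087635 0.31309631 0.40230487] [ 0.02310202 -0.30665168 -0.95154141]
2204 ((0.476012259721756, 0.2385202944278717), 0.07501205056905746) [0.40113771 0.16373637 0.07801123] [0.55092422 0.31325283 0.0874677 ]
LS [0.4757871 0.2390777] 0.07211757862465554 0.08497168551697155
units [-12.787  -0.418   0.971] twist 14.53 yaw0 4.7 rows 13.0 t 1.3167
```

View pics/w1.png

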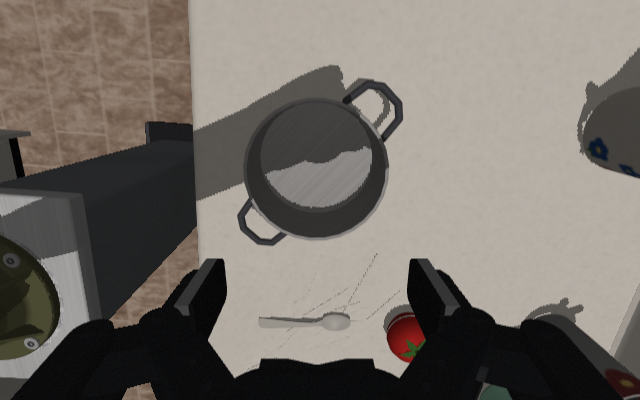

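The wrist view shows the pan at (316,168), with the spoon at (305,320) and the timer at (405,335). Pan centre is (0.476, 0.2385), in agreement with the top view. Next I move over the lid.

>>> {"api": "jog_arm", "payload": {
  "motion": "85 -12.8 -0.4 1 14.5;85 -12.8 -0.4 1 14.5;85 -12.8 -0.4 1 14.5;85 -12.8 -0.4 1 14.5;85 -12.8 -0.4 1 14.5;85 -12.8 -0.4 1 14.5;85 -12.8 -0.4 1 14.5;85 -12.8 -0.4 1 14.5;85 -12.8 -0.4 1 14.5;85 -12.8 -0.4 1 14.5;85 -12.8 -0.4 1 14.5;85 -12.8 -0.4 1 14.5;85 -12.8 -0.4 1 14.5;85 -12.8 -0.4 1 14.5;85 -12.8 -0.4 1 14.5;85 -12.8 -0.4 1 14.5"
}}

```text
t: 2.65
ee_pos: [0.5027, -0.2711, 0.2188]
orientation: [[0.924, 0.382, -0.001], [0.382, -0.924, 0.002], [0.0, -0.002, -1.0]]
force: [-0.2, 1.0, 0.1]
width: 0.0854
grip_force: 0.0
```

```bash
python3 - <<'E'
from h import *
c=cam("wrist");save(c,"w2.png");P=cloud(c)
d=np.hypot(P[...,0]-.5,P[...,1]+.274)
q=P[(d<.05)&(P[...,2]>.078)&(P[...,2]<.095)]
r=cv2.minAreaRect((q[:,:2]*1000).astype(np.float32))
print("knob",len(q),r,cv2.boxPoints(r).round(1).tolist(),np.median(q[:,2]))
q=P[(d<.11)&(P[...,2]>.012)&(P[...,2]<.045)]
print("cover",len(q),cv2.minEnclosingCircle(q[:,:2].astype(np.float32)),np.percentile(q[:,2],[5,50,95]))
plan((.5,-.274,.051),-68)
E
```

```text
knob 890 ((503.2264709472656, -275.2621154785156), (44.12603759765625, 17.944324493408203), 17.72892189025879) [[479.5, -273.3999938964844], [484.8999938964844, -290.5], [527.0, -277.1000061035156], [521.5, -260.0]] 0.08490230384081712
cover 20729 ((0.50300133228302, -0.27555060386657715), 0.0910208597779274) [0.02933606 0.03300004 0.03613722]
units [-0.096  0.051  4.2  ] twist 0.11 yaw0 -67.5 rows 5.0 t 2.7
```

View pics/w2.png

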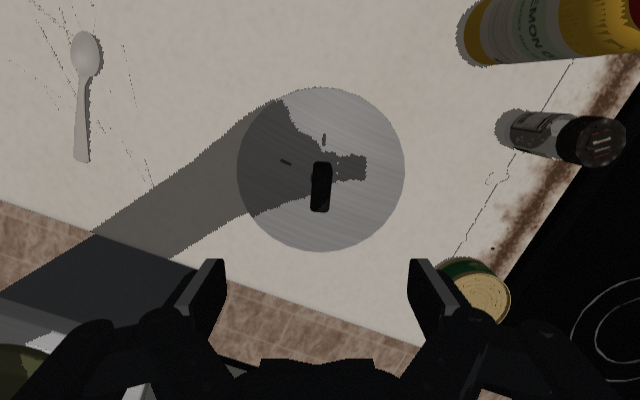

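The knob is centred at (0.503, −0.2755), 44×18 mm, top at 85 mm, which matches the given sizes. In the image the lid is at (320,170), the knob at (321,187), and the tin at (475,290) is clear.

```bash
python3 -c "
from h import *
plan((.503,-.2755,.052),-72.3)"
```

```text
units [-0.042  0.114  4.175] twist 0.97 yaw0 -67.5 rows 5.0 t 2.7
```

>>> {"api": "jog_arm", "payload": {
  "motion": "60 -0.04 0.11 1 1;60 -0.04 0.11 2 1;60 -0.04 0.11 3 1;60 -0.04 0.11 3.5 1;60 -0.04 0.11 3.9 1;60 -0.04 0.11 4.18 1;60 -0.04 0.11 4.18 1;60 -0.04 0.11 4.18 1",
  "force": 30
}}

```text
t: 3.37
ee_pos: [0.5026, -0.2775, 0.0524]
orientation: [[0.954, 0.299, 0.0], [0.299, -0.954, 0.001], [0.0, -0.001, -1.0]]
force: [0.1, -0.0, 0.0]
width: 0.0599
grip_force: 0.0
```

>>> {"api": "jog_arm", "payload": {
  "motion": "10 0 0 0 0;10 0 0 0 0;10 0 0 0 0;10 0 0 0 0;10 0 0 0 0;10 0 0 0 0;10 0 0 0 0;10 0 0 0 0;10 0 0 0 0;10 0 0 0 0",
  "force": 30
}}

```text
t: 4.2
ee_pos: [0.5027, -0.2783, 0.053]
orientation: [[0.955, 0.297, 0.001], [0.297, -0.955, 0.001], [0.002, -0.0, -1.0]]
force: [-0.7, 3.4, 5.5]
width: 0.0175
grip_force: 35.7
```

>>> {"api": "jog_arm", "payload": {
  "motion": "5 0 0 0 0;5 0 0 0 0;5 0 0 0 0;5 0 0 0 0",
  "force": 80
}}

```text
t: 4.53
ee_pos: [0.5027, -0.2783, 0.0529]
orientation: [[0.955, 0.297, 0.001], [0.297, -0.955, 0.001], [0.002, -0.0, -1.0]]
force: [-0.5, 3.9, 4.9]
width: 0.0166
grip_force: 79.7
```

>>> {"api": "jog_arm", "payload": {
  "motion": "5 0 0 -0.1 0;5 0 0 -0.3 0;5 0 0 -0.6 0;5 0 0 -1 0;5 0 0 -1.5 0;5 0 0 -2 0;5 0 0 -2.5 0;5 0 0 -3 0;5 0 0 -3.4 0;5 0 0 -3.6 0;5 0 0 -3.7 0;5 0 0 -3.7 0"
}}

```text
t: 5.53
ee_pos: [0.502, -0.279, 0.2007]
orientation: [[0.955, 0.297, 0.001], [0.297, -0.955, -0.0], [0.001, 0.0, -1.0]]
force: [0.7, 0.2, -4.3]
width: 0.0169
grip_force: 78.6
```

```bash
python3 - <<'E'
from h import *
o=monitor.get_obs();p=np.array(o["ee_pos"])
b=cam("top")
c=cam("wrist");save(c,"w3.png");P=cloud(c)
d=np.hypot(P[...,0]-p[0],P[...,1]-p[1])
q=P[(d<.1)&(P[...,2]>p[2]-.05)&(P[...,2]<p[2]-.005)]
print("cover",len(q),cv2.minEnclosingCircle(q[:,:2].astype(np.float32)),np.percentile(q[:,2],[5,50,95])-p[2])
e=q[np.hypot(q[:,0]-p[0],q[:,1]-p[1])>.055];print("tilt",np.linalg.lstsq(np.c_[e[:,:2]-p[:2],np.hypot(e[:,0]-p[0],e[:,1]-p[1]),np.ones(len(e))],e[:,2],rcond=None)[0])
P=cloud(b);q=P[(np.hypot(P[...,0]-.5,P[...,1]+.276)<.12)&(P[...,2]>.1)&(P[...,2]<p[2]+0.0)]
print("topcam cover",len(q),cv2.minEnclosingCircle(q[:,:2].astype(np.float32)))
print(p,o["force"],o["torque"],o["width"]);plan((.476,.2385,.2))
E
```

```text
cover 55523 ((0.5029799938201904, -0.2784653902053833), 0.09106616675853729) [-0.02515036 -0.02155663 -0.0184177 ]
tilt [-0.0014449   0.00243236 -0.14485505  0.18864587]
topcam cover 1109 ((0.5015915036201477, -0.27839982509613037), 0.09168825298547745)
[ 0.50198949 -0.27895795  0.20072722] [ 0.74693878  0.20101556 -4.30457391] [-0.00659494 -0.03524357  0.00653019] 0.01688214149270452
units [ 3.2310e+00 -1.2527e+01 -1.2000e-02] twist 0 yaw0 -72.7 rows 13.0 t 5.6333
```

View pics/w3.png

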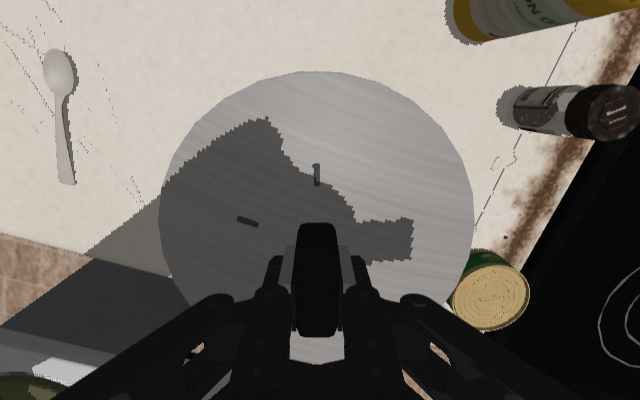

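The lid hangs level from the knob, with the cover centred around (316,200) in the image and nothing else touched. Its axis is within 1 mm of the TCP. Now I carry it over the pan.

>>> {"api": "jog_arm", "payload": {
  "motion": "5 0.06 -0.25 0 0;5 0.19 -0.75 0 0;5 0.38 -1.5 0 0;5 0.6 -2.4 0 0;5 0.83 -3.25 0 0;5 1.05 -4.15 0 0;5 1.28 -5 0 0;5 1.5 -5.9 0 0;5 1.72 -6.75 0 0;5 1.95 -7.65 0 0;5 2.17 -8.5 0 0;5 2.4 -9.4 0 0;5 2.6 -10.25 0 0;5 2.8 -11 0 0;5 2.97 -11.65 0 0;5 3.1 -12.15 0 0;5 3.17 -12.45 0 0;5 3.19 -12.54 0 0;5 3.19 -12.54 0 0;5 3.19 -12.54 0 0"
}}

```text
t: 7.3
ee_pos: [0.4751, 0.2362, 0.1996]
orientation: [[0.955, 0.295, -0.001], [0.295, -0.955, -0.002], [-0.001, 0.001, -1.0]]
force: [-0.8, -0.2, -5.2]
width: 0.0168
grip_force: 78.8
```

```bash
cat > chk.py <<'E'
from h import *
def chk():
    o=monitor.get_obs();p=np.array(o["ee_pos"])
    print(o["t"],p.round(4),np.round(o["force"],1),np.round(o["torque"],2),round(o["width"],4))
    for n in("wrist","top"):
        c=cam(n);P=cloud(c);d=np.hypot(P[...,0]-p[0],P[...,1]-p[1])
        q=P[(d<.11)&(P[...,2]>p[2]-.05)&(P[...,2]<p[2]-.005)]
        print(n,"cover",cv2.minEnclosingCircle(q[:,:2].astype(np.float32)),np.percentile(q[:,2],[5,95])-p[2])
        q=P[(np.hypot(P[...,0]-.476,P[...,1]-.2385)<.125)&(P[...,2]>.05)&(P[...,2]<.09)]
        print(n,"pan+ears",len(q),cv2.minAreaRect((q[:,:2]*1000).astype(np.float32)))
    return o
if __name__=="__main__": chk(); plan((.475,.238,.118))
E
python3 chk.py
```

```text
7.3 [0.4751 0.2362 0.1996] [-0.8 -0.2 -5.2] [-0.08 -0.01  0.01] 0.0168
wrist cover ((0.4762779474258423, 0.23621855676174164), 0.09101120382547379) [-0.02419532 -0.01744535]
wrist pan+ears 594 ((548.5813598632812, 316.61004638671875), (12.850021362304688, 50.19879913330078), 37.61151885986328)
top cover ((0.47397780418395996, 0.23641090095043182), 0.09080823510885239) [-0.02706654 -0.01478313]
top pan+ears 89 ((445.14459228515625, 260.528076171875), (223.7584228515625, 72.94944763183594), 52.50364685058594)
units [ 0.006 -0.051  2.051] twist 0 yaw0 -72.9 rows 2.0 t 7.4
```

>>> {"api": "jog_arm", "payload": {
  "motion": "5 0.02 -0.05 0.15 0;5 0.02 -0.05 0.4 0;5 0.02 -0.05 0.7 0;5 0.02 -0.05 1 0;5 0.02 -0.05 1.25 0;5 0.02 -0.05 1.45 0;5 0.02 -0.05 1.6 0;5 0.02 -0.05 1.7 0;5 0.02 -0.05 1.75 0;5 0.02 -0.05 1.8 0;5 0.02 -0.05 1.85 0;5 0.02 -0.05 1.88 0;5 0.02 -0.05 1.91 0;5 0.02 -0.05 1.94 0;5 0.02 -0.05 1.96 0;5 0.02 -0.05 1.98 0;5 0.02 -0.05 1.98 0"
}}

```text
t: 8.82
ee_pos: [0.475, 0.2403, 0.1208]
orientation: [[0.955, 0.297, -0.0], [0.297, -0.955, -0.0], [-0.0, 0.0, -1.0]]
force: [-0.2, -0.2, -4.4]
width: 0.017
grip_force: 78.8
```

>>> {"api": "jog_arm", "payload": {
  "motion": "5 0 0.04 0 0;5 0 0.04 0.02 0;5 0 0.04 0.04 0;5 0 0.04 0.06 0;5 0 0.04 0.08 0;5 0 0.04 0.1 0;5 0 0.04 0.11 0;5 0 0.04 0.12 0;5 0 0.04 0.12 0"
}}

```text
t: 9.57
ee_pos: [0.4757, 0.239, 0.1167]
orientation: [[0.955, 0.297, 0.0], [0.297, -0.955, 0.001], [0.001, -0.0, -1.0]]
force: [-1.7, 0.0, -0.3]
width: 0.0168
grip_force: 79.7
```

>>> {"api": "jog_arm", "payload": {
  "motion": "5 0 0 0.03 0;5 0 0 0.06 0;5 0 0 0.09 0;5 0 0 0.12 0;5 0 0 0.15 0;5 0 0 0.18 0;5 0 0 0.2 0;5 0 0 0.2 0;5 0 0 0.2 0"
}}

```text
t: 10.32
ee_pos: [0.4759, 0.2391, 0.1099]
orientation: [[0.955, 0.297, 0.001], [0.297, -0.955, 0.001], [0.001, -0.001, -1.0]]
force: [-5.8, -1.7, 11.5]
width: 0.0169
grip_force: 81.2
```

>>> {"api": "jog_arm", "payload": {
  "motion": "5 -0.01 0 0 0;5 -0.02 0 0 0;5 -0.03 0 0 0;5 -0.03 0 0 0"
}}

```text
t: 10.65
ee_pos: [0.4758, 0.2391, 0.11]
orientation: [[0.955, 0.297, 0.003], [0.297, -0.955, 0.002], [0.004, -0.001, -1.0]]
force: [-2.2, -1.0, 8.6]
width: 0.0164
grip_force: 80.8
```

```bash
python3 chk.py | head -4
```

```text
10.65 [0.4758 0.2391 0.11  ] [-2.2 -1.   8.6] [-0.41  0.48  0.01] 0.0164
wrist cover ((0.4911976754665375, 0.24388140439987183), 0.09839091449975967) [-0.0177889  -0.01081343]
wrist pan+ears 1810 ((543.1453247070312, 315.892333984375), (20.71986961364746, 57.869693756103516), 44.92051696777344)
top cover ((0.4726361632347107, 0.24288517236709595), 0.10887545347213745) [-0.03857573 -0.00808955]
```

The cover top is now 6.6 mm closer to the TCP, so the knob is pressed about 6.6 mm, past the 4 mm needed to turn. Next is the anticlockwise turn, negative about tool z.

>>> {"api": "jog_arm", "payload": {
  "motion": "5 -0.03 0 0.01 -0.4;5 -0.03 0 0.01 -1.2;5 -0.03 0 0.01 -2.1;5 -0.03 0 0.01 -3;5 -0.03 0 0.01 -4;5 -0.03 0 0.01 -5;5 -0.03 0 0.01 -6;5 -0.03 0 0.01 -7;5 -0.03 0 0.01 -8;5 -0.03 0 0.01 -9;5 -0.03 0 0.01 -10;5 -0.03 0 0.01 -11;5 -0.03 0 0.01 -12;5 -0.03 0 0.01 -12.7;5 -0.03 0 0.01 -13.3;5 -0.03 0 0.01 -13.7;5 -0.03 0 0.01 -14;5 -0.03 0 0.01 -14"
}}

```text
t: 12.25
ee_pos: [0.4762, 0.2389, 0.11]
orientation: [[0.047, 0.999, 0.006], [0.999, -0.047, 0.003], [0.003, 0.006, -1.0]]
force: [1.1, 0.4, 6.7]
width: 0.0169
grip_force: 80.5
```

```bash
python3 - <<'E'
from h import *
o=monitor.get_obs();plan((.476,.239,.11),o=o);print(np.round(o["force"],1),np.round(o["torque"],2),np.round(o["joint_positions"],2))
c=cam("wrist");save(c,"w4.png");P=cloud(c);p=o["ee_pos"]
q=P[(np.hypot(P[...,0]-p[0],P[...,1]-p[1])<.08)&(P[...,2]<p[2]-.003)&(P[...,2]>.09)];print("gap",np.percentile(q[:,2],[50,95])-p[2])
E
```

```text
units [ 0.001 -0.006  0.001] twist 0 yaw0 -2.7 rows 1.0 t 12.25
[1.1 0.4 6.7] [-0.18 -0.17  0.02] [-0.8   0.16  0.31  1.91 -0.06  1.07 -0.51]
gap [-0.01306548 -0.0106606 ]
```

View pics/w4.png

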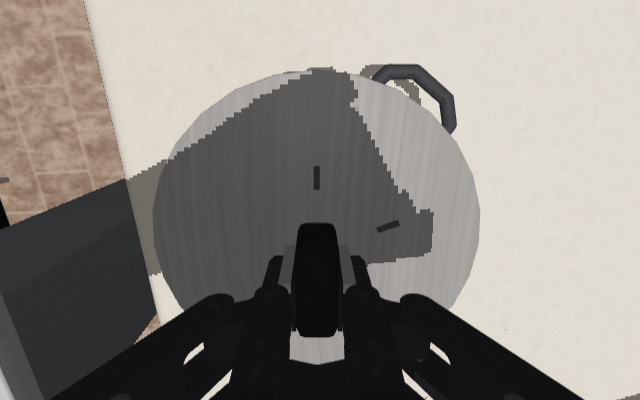

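The knob bar now points at the second mark (317,178), and the first mark has moved to (388,226). The turn is about 70° and the cover did not rotate with it. A small extra turn will confirm the stop.

>>> {"api": "jog_arm", "payload": {
  "motion": "5 0 0 0 -0.3;5 0 0 0 -0.6;5 0 0 0 -0.8;5 0 0 0 -0.8;5 0 0 0 -0.8"
}}

```text
t: 12.72
ee_pos: [0.4755, 0.2399, 0.11]
orientation: [[-0.023, 1.0, 0.005], [1.0, 0.022, 0.004], [0.004, 0.005, -1.0]]
force: [0.5, 2.0, 8.2]
width: 0.0169
grip_force: 80.6
```

```bash
python3 -c "
from h import *
o=monitor.get_obs();plan((.476,.239,.11),o=o);print(np.round(o['force'],1),np.round(o['torque'],2))"
```

```text
units [-0.022  0.012  0.   ] twist 0 yaw0 1.3 rows 1.0 t 12.7167
[0.5 2.  8.2] [0.18 0.14 0.04]
```

```bash
cat > mk.py <<'E'
from h import *
def marks(f):
    g=cv2.cvtColor(f,cv2.COLOR_RGB2GRAY)[140:245,220:420]
    n,l,s,c=cv2.connectedComponentsWithStats((g<70).astype(np.uint8)); 
    for i in range(1,n):
        if 20<s[i,4]<400: 
            ys,xs=np.nonzero(l==i);print(c[i]+[220,140],s[i,4],cv2.minAreaRect(np.c_[xs,ys].astype(np.float32))[2])
for n in("w3","w4"): print(n);marks(cv2.imread(f"pics/{n}.png")[:,:,::-1])
c=cam("wrist");save(c,"w5.png");print("now");marks(c["frame"])
E
python3 mk.py
```

```text
w3
[316.04255319 182.10638298] 47 90.0
[247.11445783 221.42168675] 166 18.43494987487793
w4
[316.17197452 177.47770701] 157 90.0
[387.69753086 225.78395062] 162 71.56504821777344
now
[316.23566879 177.10828025] 157 90.0
[387.69753086 225.78395062] 162 71.56504821777344
```

The marks have not moved relative to the bar, so the knob is against its stop and aligned with the free mark. I lift the cover slowly.

>>> {"api": "jog_arm", "payload": {
  "motion": "5 0 0 -0.04 -0.8;5 0 0 -0.08 -0.8;5 0 0 -0.12 -0.8;5 0 0 -0.16 -0.8;5 0 0 -0.2 -0.8;5 0 0 -0.24 -0.8;5 0 0 -0.28 -0.8;5 0 0 -0.33 -0.8;5 0 0 -0.38 -0.8;5 0 0 -0.43 -0.8;5 0 0 -0.48 -0.8;5 0 0 -0.53 -0.8"
}}

```text
t: 13.77
ee_pos: [0.473, 0.238, 0.1289]
orientation: [[-0.092, 0.996, -0.0], [0.996, 0.092, -0.0], [-0.0, -0.0, -1.0]]
force: [-0.5, -0.2, -3.3]
width: 0.0169
grip_force: 79.1
```

```bash
python3 - <<'E'
from h import *
o=monitor.get_obs();print(o["ee_pos"],np.round(o["force"],1),np.round(o["torque"],2),o["orientation"])
c=cam("scene");K=c["intrinsics"];x=c["R"]@np.array([.476,.239,.1])+c["t"];u,v=(K@x/x[2])[:2].astype(int);print(u,v)
cv2.imwrite("pics/s1.png",cv2.resize(c["frame"][v-50:v+50,u-65:u+65,::-1],(780,600),interpolation=cv2.INTER_CUBIC))
E
```

```text
[0.47302677 0.23800809 0.12894604] [-0.5 -0.2 -3.3] [-0.    0.01  0.  ] [[-9.19737722e-02  9.95761350e-01 -3.98850657e-04]
 [ 9.95761406e-01  9.19736740e-02 -2.57859971e-04]
 [-2.20083233e-04 -4.20876445e-04 -9.99999887e-01]]
289 186
```

View pics/s1.png

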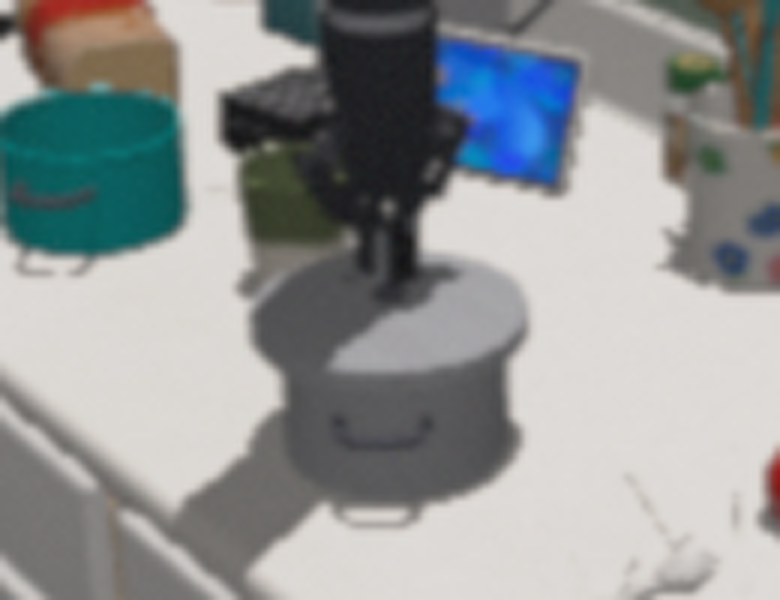

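The crop shows the cover at about (390,310) held level above the pan. The load is 3.3 N, about the cover alone. I continue up.

>>> {"api": "jog_arm", "payload": {
  "motion": "5 0 0 -0.06 0;5 0 0 -0.15 0;5 0 0 -0.3 0;5 0 0 -0.5 0;5 0 0 -0.7 0;5 0 0 -0.9 0;5 0 0 -1.1 0;5 0 0 -1.3 0;5 0 0 -1.5 0;5 0 0 -1.7 0;5 0 0 -1.87 0;5 0 0 -2 0;5 0 0 -2.1 0;5 0 0 -2.17 0;5 0 0 -2.2 0;5 0 0 -2.2 0;5 0 0 -2.2 0;5 0 0 -2.2 0;5 0 0 -2.2 0;5 0 0 -2.2 0"
}}

```text
t: 15.48
ee_pos: [0.4731, 0.2381, 0.2167]
orientation: [[-0.092, 0.996, -0.0], [0.996, 0.092, -0.0], [-0.0, -0.0, -1.0]]
force: [-0.1, 0.5, -2.7]
width: 0.0169
grip_force: 79.1
```

```bash
python3 - <<'E'
from h import *
o=monitor.get_obs();print(o["ee_pos"],np.round(o["force"],1),np.abs(o["joint_vel"]).max())
c=cam("scene");P=cloud(c);K=c["intrinsics"];x=c["R"]@np.array([.476,.239,.13])+c["t"];u,v=(K@x/x[2])[:2].astype(int)
q=P[(np.hypot(P[...,0]-.476,P[...,1]-.2385)<.1)&(P[...,2]>.081)&(P[...,2]<.12)];print(len(q),np.percentile(q[:,2],[5,50,95]),cv2.minEnclosingCircle(q[:,:2].astype(np.float32)))
cv2.imwrite("pics/s2.png",cv2.resize(c["frame"][v-50:v+50,u-65:u+65,::-1],(780,600),interpolation=cv2.INTER_CUBIC))
E
```

```text
[0.47309475 0.23806427 0.21665498] [-0.1  0.5 -2.7] 0.002077368634100778
629 [0.08404151 0.08690493 0.08972499] ((0.46708545088768005, 0.23747190833091736), 0.08549109101295471)
```

View pics/s2.png

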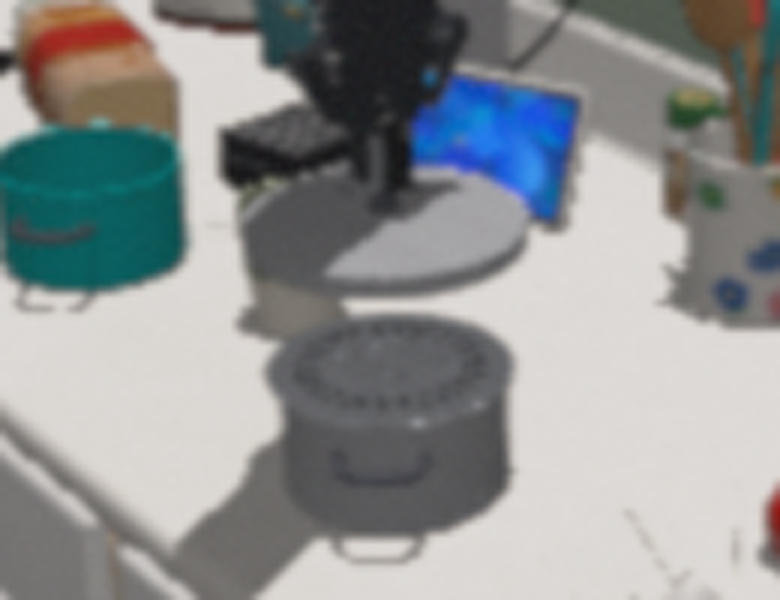

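The strainer with its holes is seated flat on the pan at (390,370), with its flange at z ≈ 87 mm. The cover is held level at (385,225), 10 cm above where it sat. I'm handing the job in.

```bash
python3 -c "
from plant import order
print(order.job_done())"
```

```text
the job is handed in; nothing more can be done
None
```

The job is handed in at about 15.5 s: the strainer is seated flat on the pan, and the cover is held level and still 10 cm above where it sat; a roughly 4° extra turn to feel the knob's stop turned the cover slightly.

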